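# Load the gel tray and hold the tank lid pressed home

## Robot

A 6-joint arm with a two-finger parallel gripper is mounted at the origin on the work surface. World frame = base frame: x ahead of the robot, y to its left, z up, the work surface at z = 0. Lengths are in mm, angles in rad, forces in N, time in s.
With the tool pointing down it reaches from about 350 to 875 mm from the base axis. Payload 4.2 kg.
Tool frame: the origin (TCP) lies at the very end of the fingers, on their centre line; the grasp point (between the pads) lies 19 mm behind it; z points along the fingers, y is the direction in which the jaws open and shut (so a half turn about z gives the same grasp; the last joint's range is limited). The gripper opens to 85 mm and grips with 20 to 120 N. Pads are 22 mm wide; open, the fingers measure 114 mm over their backs; the gripper's body (76 mm by 85 mm) begins 54 mm behind the grasp point. The pads swing forward as they close: fully open they stand 13 mm farther back than shut.
Start: joints at [-0.927, 0.385, 0.008, 0, -1.194, -0.259], TCP at [234.622, -579.268, 202.712] pointing down, gripper open.
Joint ranges: [-3.14, 3.14], [-1.21, 2.06], [-1.07, 1.41], [-3.16, 2.05], [-2.99, -0.16], [-3.1, 3.1]. Speed limits (rad/s): [2.79, 2.79, 3.14, 3.14, 3.14, 3.14].

## Interface

Orientations are given as a unit quaternion [x, y, z, w].
In Python, from bench import arm, optics, job gives the robot as it stands.
- The arm moves only by the tool send_rows, never from a script. Its argument "steps" is a list that holds one entry, the list of rows, each a list of 5 numbers: the shift along the tool's x, y, z in cm, then the turn about the tool's z in rad, then the opening, from 0 (shut) to 1 (fully open). A call has 1 to 10 rows; each row shifts and turns the pose as measured when the row begins, along the tool's axes as they then stand; what a row does not reach is not made up. A row lasts 1/12 s, in which the tool goes at most 41.7 mm and 7.16 degrees, less where a joint would pass 70% of its speed; a pose out of reach is approached as far as the arm can. A call with a gripper value outside its range is refused whole. The fingers move at their own pace and stop on an object; the grip force is fixed at half the most. Time passes only in rows, so rows that do not move let the fingers close. It gives the time, the measured TCP pose, the force and the opening at its end, in the units of the state.
- arm.read_state(): the state, without advancing time (a new reading comes with each control period).
- optics.get_image(name): name is "side" or "top" or "wrist"; returns (picture, depth): 384x512x3 uint8, blue, green, red; 384x512 float32, mm along the optical axis (not along the pixel's ray), 0 where there is no reading.
- optics.get_calibration(name): a dict with "K" (3x3 intrinsics, pixels), "k1" (the pictures are not rectified: a ray, as slopes to the right and down, at radius r is drawn at 1 + k1 r^2 times it, then the intrinsics apply), "rvec" (rotation vector, rad) and "tvec" (3), from world to camera coordinates, as OpenCV has them; the wrist camera has in their place "hand_eye" (4x4, takes a point from camera to tool coordinates, whose origin is the TCP and whose axes are the flange's). Camera axes: x right, y down, z forward; pixel columns grow to the right and rows downward; lengths in mm; the calibration is good to about 2 mm. A picture is of the moment at which its call begins: read the wrist's pose just before it. get_calibration takes no time and is no camera call.
- job.job_done(): hands the job in, once; it reports no verdict.
The state is a dict: "clock": time; "joints": joint angles; "joint_vel": joint speeds; "joint_efforts": joint torques, N m; "position": TCP position; "ee_rot": TCP orientation; "contact_force": force on the tool from outside, world axes, zero at the start; "wrist_torque": the same for the moment, N m; "gripper_width": finger opening in mm.
Only numpy, scipy, OpenCV 4.12 (cv2) and the standard library are available. Lean on these libraries where they do the work, as an engineer would, in place of code of your own. Each camera call takes 0.05 s, during which the arm holds its last target. There are 200 camera calls.

## Task

Set the gel tray squarely into the pocket inside the electrophoresis tank, keeping it level, and let go of it. Then take the lid by its handle, rest it level on top of the tank's locating pin with its socket a couple of centimetres beside the pin, and slide it along until the socket drops over the pin. Finish by pressing the lid down against the sprung contacts until it sits fully home on the rim, and end there: keep hold of the lid and keep pressing, and leave the beaker, tip rack and pot alone.

Things in the scene. Friction and masses are not known exactly. Their poses are not given: they have to be found in the camera images.
- tank: Grey open tank fixed to the bench, rim 55 mm high. Origin: on the bench under the centre of the tray pocket; z up, y along the tank, x across it towards the wide rail. Outside x -56 to +74, y -100 to +100 mm; inside x -50 to +50, y -95 to +95 mm. The solid rail on the +x side (x +50 to +74, away from the robot) is level with the rim and carries the pin.
- tank_pocket (a point): Centre of the pocket floor, straight above the tank's origin: the top of a raised block, 18 mm above the bench. Guides at its corners rise to 27 mm above the bench and hold the 80 x 100 mm tray (its long side along tank y) with 3 mm play on every side.
- pin: Steel locating pin, fixed upright on the middle of the tank's wide rail, at x +62, y 0 mm in the tank's frame. Diameter 12 mm, 12 mm tall. Origin: centre of its foot, level with the rim (55 mm above the bench); its top is 67 mm above the bench. The lid hides it while being fitted.
- contacts (a joint): Two steel posts inside the tank's ends (36 x 10 mm, at x +15, y +82 and -82 mm of the tank) that go down together on a spring. Value in m, 0 = up, growing downwards; up, they stand 6 mm above the rim, at 0.006 level with it (lid home). Spring: about 4 N in all at the start, 12 N at 6 mm; it lifts the lid again when let go.
- tray: Smoke-grey gel tray 80 mm (x) by 100 mm (y), about 150 g; pale gel, its top 11 mm above the underside; side walls 18 mm high along x = +-40, ends open. An upright bridge stands across the middle, along x: 10 mm thick (y), 80 mm long, top at 32 mm. Origin: centre of the underside. Starts flat on the bench on either side of the tank; either way round fits.
- tray_grip (a point): Middle of the top edge of the tray's bridge, 32 mm above the tray's underside. Lift the tray here, pinching the bridge across its 10 mm thickness (along tray y), fingertips between the side walls and above the gel.
- lid: Grey lid, plate 134 x 208 x 6 mm, flat underside, about 280 g. Origin on the underside; plate x -59 to +75, y -104 to +104 mm. When home its frame has the tank's x, y and yaw, 55 mm above the bench. On top a bar handle and, on the +x side, a round boss 26 mm across, 13 mm tall, over the socket. Starts flat on the bench on either side of the tank, boss away from the robot.
- lid_handle (a point): Middle of the top of the lid's bar handle, at x +15, y 0 mm of the lid, 48 mm above its underside. The bar is 14 mm wide (x), 80 mm long (y), 22 mm tall, open underneath between its two end feet. Grip it across its 14 mm width; fingertips 20 mm or more above the underside clear the boss.
- lid_socket (a point): Mouth of the round blind hole in the lid's underside, at x +62, y 0 mm of the lid, 16 mm across, 15 mm deep, under the boss. Height of the underside above the bench: resting on top of the pin 67 mm; dropped over it, on the raised contacts, 61 mm; pressed home on the rim 55 mm.
- beaker: Clear plastic beaker, 72 mm across, 100 mm tall, beyond the tank; leave alone. Origin: centre of its foot.
- tiprack: Orange tip rack 85 x 120 x 45 mm, beyond the tank; leave alone. Origin: centre of its underside.
- pot: Yellow pot, 90 mm across, 100 mm tall, beyond the tank; leave alone. Origin: centre of its foot.
There are look-alikes about, which are no part of the job. Leave any orange look-alike of the lid alone.

How it is judged:
By the outcome, as a careful person would: the job done as asked, in the order asked, and still so for the second after the job is handed in, while the arm keeps its last pose, push and grip.
It also fails if it takes over 62 s, if anything falls off the work surface, if the arm or the gripper's body presses on something with over 40 N, if the wrist force passes 120 N, or if a joint passes its speed limit or range.

## Working session

There is one attempt and no reset: what is moved stays moved. The work goes in short steps, Python scripts to look and compute and a tool call to move; the robot and the scene stay as the last step left them, time stands still between calls to the robot, and variables do not carry over. Pictures are saved under pics/ and viewed, about 8 in all and at most 12, crops included, and the job is handed in when it is done.

Besides the shell and the picture viewer there is one more tool, called after "Call:" as name([rows], argument=value, ...), one row to a line, values as JSON. send_rows: Moves the arm, as the interface text tells. Its arguments: {"type":"object","properties":{"steps":{"type":"array","items":{"type":"array","items":{"type":"array","items":{"type":"number"}}}}},"required":["steps"]}

```bash
ls; mkdir -p pics; cat > h.py <<'E'
import numpy as np, cv2
from scipy.spatial.transform import Rotation as R
from bench import arm, optics, job
def snap(n,fn=None):
    s=arm.read_state(); im,d=optics.get_image(n); c=optics.get_calibration(n)
    if n=='wrist':
        T=np.eye(4);T[:3,:3]=R.from_quat(s['ee_rot']).as_matrix();T[:3,3]=s['position'];M=T@np.array(c['hand_eye'])
    else:
        W=np.eye(4);W[:3,:3]=R.from_rotvec(np.ravel(c['rvec'])).as_matrix();W[:3,3]=np.ravel(c['tvec']);M=np.linalg.inv(W)
    if fn: cv2.imwrite('pics/'+fn,im); np.savez('pics/'+fn+'.npz',im=im,d=d,M=M,K=c['K'],k1=c['k1'])
    return im,d,M,np.array(c['K']),c['k1']
def load(fn):
    z=np.load('pics/'+fn+'.npz'); return z['im'],z['d'],z['M'],z['K'],float(z['k1'])
def cloud(d,M,K,k1):
    h,w=d.shape; u,v=np.meshgrid(np.arange(w),np.arange(h))
    return pts(u.ravel(),v.ravel(),d.ravel(),M,K,k1).reshape(h,w,3)
def pts(u,v,d,M,K,k1):
    q=np.stack([u,v],-1).astype(float).reshape(-1,1,2)
    s=cv2.undistortPoints(q,K,np.array([k1,0,0,0.])).reshape(-1,2)
    X=np.c_[s*np.ravel(d)[:,None],np.ravel(d)]
    return X@M[:3,:3].T+M[:3,3]
def plane(u,v,z,M,K,k1):
    o=M[:3,3]; r=pts(np.atleast_1d(u),np.atleast_1d(v),np.ones(np.size(u)),M,K,k1)-o
    return o+r*((z-o[2])/r[:,2])[:,None]
E
python3 - <<'E'
from h import *
for n in('top','side'):
    im,d,M,K,k1=snap(n,n+'0.png'); print(n,M[:3,3],K[0,0],(d>0).mean())
print(arm.read_state())
t=cv2.imread('pics/top0.png');cv2.imwrite('pics/top0b.png',cv2.resize(t,(800,600)))
E
```

```text
pics
top [ 426.73381153   54.15662141 1093.09627927] 407.5400763117081 0.9958953857421875
side [ -59.12566111 1139.84231384  858.60272735] 479.7234257069178 0.995941162109375
{'clock': 0.1, 'joints': array([-9.27398599e-01,  3.85469162e-01,  6.76392913e-03, -4.23576417e-04,
       -1.19401586e+00, -2.58566989e-01]), 'joint_vel': array([ 2.12266148e-03, -9.44531021e-04,  3.93329513e-03,  1.50826454e-03,
        8.66247963e-05, -7.21444577e-04]), 'joint_efforts': array([-6.80437770e-04, -3.93319881e+01,  1.88928545e+01,  4.19791147e+00,
       -2.58956279e-03, -1.06581879e-06]), 'position': array([ 234.39832492, -578.7542229 ,  201.73963207]), 'ee_rot': array([-1.91153481e-01,  9.81559668e-01,  9.51962392e-04, -2.42278860e-04]), 'contact_force': array([-0.47239784, -0.27907814, -0.40252078]), 'wrist_torque': array([-0.00390646,  0.02788207, -0.02516102]), 'gripper_width': 85.35608034338823}
```

View pics/top0.png

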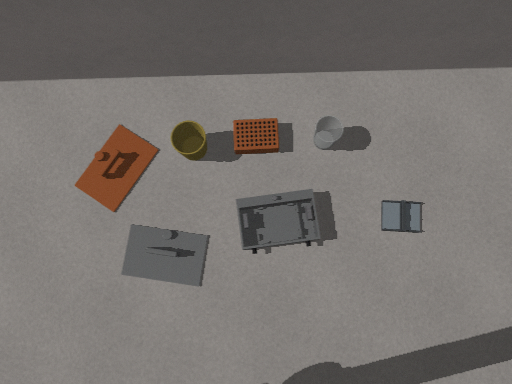

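View pics/side0.png

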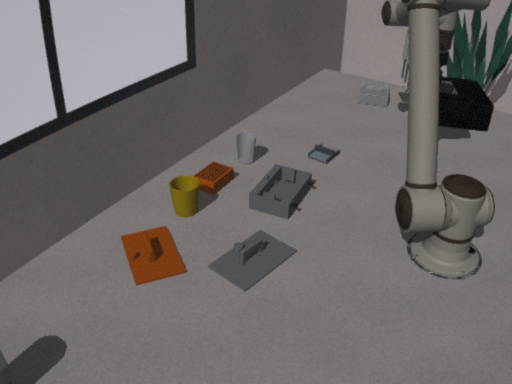

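The top view shows the tank at (280,222), the tray at (402,216), the grey lid at (166,255) with its boss at (172,235), and the orange lid look-alike at (118,168). The possible confusions are the orange lid (118,168) against the grey one (166,255), and a pale box in the side view at (375,93) against the tray. By the description I choose grey (166,255) as the lid and smoke-grey with pale gel (402,216) as the tray.

```bash
cat > m.py <<'E'
from h import *
def rect(P,m):
    n,l,st,_=cv2.connectedComponentsWithStats(m.astype(np.uint8))
    i=1+np.argmax(st[1:,4]); Q=P[l==i]
    r=cv2.minAreaRect(Q[:,:2].astype(np.float32)); return r,st[i],np.median(Q[:,2])
E
python3 - <<'E'
from m import *
im,d,M,K,k1=load('top0.png'); P=cloud(d,M,K,k1)
u,v=np.meshgrid(np.arange(512),np.arange(384))
def box(a,b,c,e): return (u>a)&(u<b)&(v>c)&(v<e)
print('bench z',np.median(P[300:320,100:200,2]))
for nm,b,lo,hi in(('lidplate',box(115,215,215,295),3,60),('handle',box(115,215,215,295),30,60),('boss',box(115,215,215,295),13,25),
 ('tank',box(225,330,180,260),40,80),('pin',box(225,330,180,260),60,75),('tray',box(370,435,190,240),5,60),('bridge',box(370,435,190,240),24,45)):
    r,s,z=rect(P,b&(P[...,2]>lo)&(P[...,2]<hi)); print(nm,np.round(r[0],1),np.round(r[1],1),round(r[2],1),s,round(z,1))
cv2.imwrite('pics/crop1.png',np.hstack([cv2.resize(im[180:270,a:a+105],None,fx=3.8,fy=3.8,interpolation=2) for a in(225,340)]))
E
```

```text
bench z 0.303720909495496
lidplate [446.8 311.5] [219.1 143.2] 78.5 [ 122  224   86   65 3826] 6.5
handle [453.5 308.3] [79.5 14. ] 80.1 [146 247  32  10 178] 47.6
boss [499.9 300.6] [23.8 21.2] 88.5 [162 230  10   9  76] 19.2
tank [523.5   9.4] [143.8 200.5] 6.5 [ 236  189   84   65 1189] 54.8
pin [527.7  92.4] [30.7  9.7] 7.2 [243 214   5  13  34] 62.3
tray [ 532.3 -320.6] [101.4  80.8] 85.2 [ 381  200   40   33 1163] 11.5
bridge [ 532.7 -320.5] [11.3 80.1] 84.6 [401 200   5  31 152] 31.7
```

View pics/crop1.png

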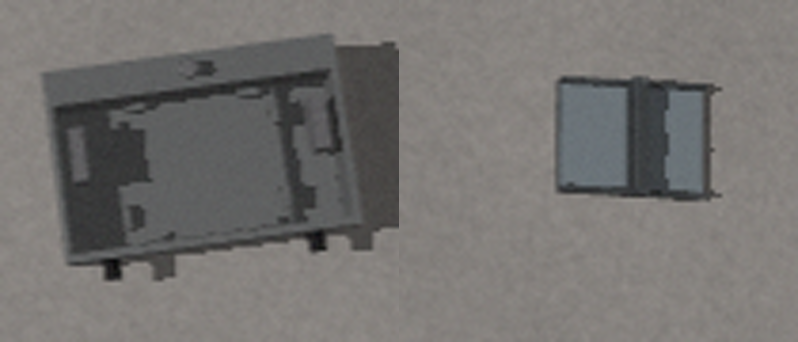

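Crop: left, the tank with its rail and pin at about (277,198) in the full picture, and the pocket floor between guides. Right, the tray with gel and bridge at (402,216). The choices hold. Next comes a finer tank fit and a move plan.

```bash
cat >> m.py <<'E'
from scipy.optimize import least_squares
def tankfit(P,x0):
    # rim-height points vs. model: signed distance to inside of rim shape (soft), grid-based IoU-like fit
    Q=P[(P[...,2]>51)&(P[...,2]<59)&(np.hypot(P[...,0]-x0[0],P[...,1]-x0[1])<135)][:,:2]
    lo=P[(P[...,2]<48)&(np.hypot(P[...,0]-x0[0],P[...,1]-x0[1])<135)][:,:2]
    def sdf(p,t):
        c,s=np.cos(t[2]),np.sin(t[2]); q=(p-t[:2])@np.array([[c,-s],[s,c]])
        bx=lambda a,b,e,f:(lambda d:np.minimum(d.max(1),0)+np.linalg.norm(np.maximum(d,0),axis=1))(np.abs(q-[(a+b)/2,(e+f)/2])-[(b-a)/2,(f-e)/2])
        return np.maximum(bx(-56,74,-100,100),-bx(-50,50,-95,95))
    f=lambda t:np.tanh(np.maximum(sdf(Q,t),0)/4).sum()+np.tanh(np.maximum(-sdf(lo,t),0)/4).sum()
    from scipy.optimize import minimize
    b=min((minimize(f,[x0[0]+a,x0[1]+c,x0[2]],method='Nelder-Mead',options=dict(initial_simplex=np.array([[x0[0]+a,x0[1]+c,x0[2]]]*4)+np.array([[0,0,0],[5,0,0],[0,5,0],[0,0,.05]]))) for a in(-6,4) for c in(-5,5)),key=lambda r:r.fun)
    return b.x,b.fun,len(Q)
def plan(x,y,z,yaw,n,g):
    """rows (cm, rad) for tool y axis at world angle yaw (mod pi), in n steps"""
    s=arm.read_state();Rm=R.from_quat(s['ee_rot']).as_matrix();p=s['position']
    a0=np.arctan2(Rm[1,1],Rm[0,1]);da=(yaw-a0+np.pi/2)%np.pi-np.pi/2
    D=np.array([x,y,z])-p
    print('at',np.round(p,1),'tool-y deg',round(np.degrees(a0),2),'j6',s['joints'][5].round(2),'F',s['contact_force'].round(1),'w',s['gripper_width'].round(1),'t',round(s['clock'],2))
    print('dist/row',np.linalg.norm(D)/n,'turn/row',-da/n)
    for i in range(n):
        a=da*i/n; q=R.from_euler('z',a).as_matrix()@Rm
        print(np.r_[np.round(q.T@D/n/10,2),round(-da/n,3),g].tolist(),end=',')
    print()
E
python3 - <<'E'
from m import *
im,d,M,K,k1=load('top0.png'); P=cloud(d,M,K,k1)
x,f,n=tankfit(P,[520,10,.113]); print(x,np.degrees(x[2]),f,n)
c,s=np.cos(x[2]),np.sin(x[2]);print('pin by fit',x[:2]+62*np.array([c,s]),'pin px',plane(277.5,197.5,67,M,K,k1))
Q=P[190:206,270:286].reshape(-1,3);Q=Q[(Q[:,2]>62)&(Q[:,2]<72)];print('pin depth',len(Q),np.mean(Q,0))
c=optics.get_calibration('wrist');print(np.round(c['hand_eye'],2),c['K'])
plan(532.5,-320.5,200,np.radians(85),10,1)
E
```

```text
[5.21303041e+02 9.07945604e+00 1.10170271e-01] 6.312291537718062 28.185993432045674 1059
pin by fit [582.92715933  15.89620357] pin px [[581.87366576   7.72809637  67.        ]]
pin depth 16 [582.51705882  15.96381589  66.34525799]
[[   0.     -0.96   -0.29   75.79]
 [   1.      0.      0.     -0.57]
 [   0.     -0.29    0.96 -171.76]
 [   0.      0.      0.      1.  ]] [[304.15974306   0.         262.9817845 ]
 [  0.         304.15974306 187.89561103]
 [  0.           0.           1.        ]]Traceback (most recent call last):
  File "<stdin>", line 7, in <module>
  File "m.py", line 24, in plan
    print('at',np.round(p,1),'tool-y deg',round(np.degrees(a0),2),'j6',s['joints'][5].round(2),'F',s['contact_force'].round(1),'w',s['gripper_width'].round(1),'t',round(s['clock'],2))
                                                                                                                                   ^^^^^^^^^^^^^^^^^^^^^^^^
AttributeError: 'float' object has no attribute 'round'
```

The pin seen in depth (582.5, 16.0, z 66) agrees with the rim fit (582.9, 15.9), so tank = (521.3, 9.1), yaw 6.3°.

```bash
sed -i "s/s\['gripper_width'\].round(1)/round(float(s['gripper_width']),1)/" m.py
python3 - <<'E'
from m import *
plan(532.5,-320.5,180,np.radians(85),10,1)
E
```

```text
at [ 234.4 -578.8  201.7] tool-y deg 112.04 j6 -0.26 F [-0.5 -0.3 -0.4] w 85.4 t 0.1
dist/row 39.50094479030224 turn/row 0.04719408673075261
[-3.73, 1.27, 0.22, 0.047, 1.0],[-3.67, 1.45, 0.22, 0.047, 1.0],[-3.6, 1.62, 0.22, 0.047, 1.0],[-3.52, 1.79, 0.22, 0.047, 1.0],[-3.43, 1.95, 0.22, 0.047, 1.0],[-3.33, 2.11, 0.22, 0.047, 1.0],[-3.23, 2.27, 0.22, 0.047, 1.0],[-3.12, 2.42, 0.22, 0.047, 1.0],[-3.0, 2.56, 0.22, 0.047, 1.0],[-2.88, 2.7, 0.22, 0.047, 1.0],
```

Call:
send_rows([
  [[-3.7,1.3,0.2,0.047,1],[-3.7,1.4,0.2,0.047,1],[-3.6,1.6,0.2,0.047,1],[-3.5,1.8,0.2,0.047,1],[-3.4,1.9,0.2,0.047,1],[-3.3,2.1,0.2,0.047,1],[-3.2,2.3,0.2,0.047,1],[-3.1,2.4,0.2,0.047,1],[-3.0,2.6,0.2,0.047,1],[-2.9,2.7,0.2,0.047,1]],
])

```text
clock: 0.93
position: [539.0, -317.6, 175.5]
ee_rot: [0.062, 0.998, 0.003, -0.005]
contact_force: [-0.3, -1.0, 0.1]
gripper_width: 85.3
```

```bash
python3 - <<'E'
from m import *
plan(532.5,-320.5,180,np.radians(85),6,0.6)
E
```

```text
at [ 539.  -317.6  175.5] tool-y deg 82.89 j6 -1.42 F [-0.3 -1.   0.1] w 85.3 t 0.93
dist/row 1.3937096746033986 turn/row -0.006142708097490031
[0.1, -0.06, -0.07, -0.006, 0.6],[0.1, -0.06, -0.07, -0.006, 0.6],[0.1, -0.06, -0.07, -0.006, 0.6],[0.1, -0.06, -0.07, -0.006, 0.6],[0.1, -0.06, -0.07, -0.006, 0.6],[0.1, -0.06, -0.07, -0.006, 0.6],
```

Call:
send_rows([
  [[0.3,-0.2,1.5,-0.02,0.6],[0.3,-0.1,2.0,-0.017,0.6],[0,0,1.5,0,0.6],[0,0,0,0,0.6]],
])

```text
clock: 1.27
position: [539.7, -311.5, 121.4]
ee_rot: [0.037, 0.999, 0.004, -0.004]
contact_force: [-0.3, 0.2, -1.5]
gripper_width: 51.5
```

```bash
python3 - <<'E'
from m import *
im,d,M,K,k1=snap('wrist','w1.png'); P=cloud(d,M,K,k1)
plan(532.5,-320.5,60,np.radians(85),4,0.6)
n=lambda lo,hi:(np.abs(P[...,0]-532)<75)&(np.abs(P[...,1]+320)<75)&(P[...,2]>lo)&(P[...,2]<hi)&(d>0)
for a in((4,60),(25,40)):print(rect(P,n(*a)))
E
```

```text
at [ 540.3 -312.1  122.8] tool-y deg 85.74 j6 -1.37 F [ 0.   0.3 -0.1] w 51.0 t 1.32
dist/row 15.973432960965996 turn/row 0.0032163195875261064
[0.17, -0.24, 1.57, 0.003, 0.6],[0.17, -0.24, 1.57, 0.003, 0.6],[0.17, -0.24, 1.57, 0.003, 0.6],[0.17, -0.24, 1.57, 0.003, 0.6],
(((532.7398681640625, -323.0987548828125), (99.28498077392578, 79.99396514892578), 85.25392150878906), array([ 195,  128,  111,   91, 8667], dtype=int32), np.float64(11.803698659699478))
(((532.7145385742188, -323.3662414550781), (9.445415496826172, 79.71829223632812), 84.70276641845703), array([244, 131,  12,  88, 943], dtype=int32), np.float64(32.46772643052674))
```

View pics/w1.png

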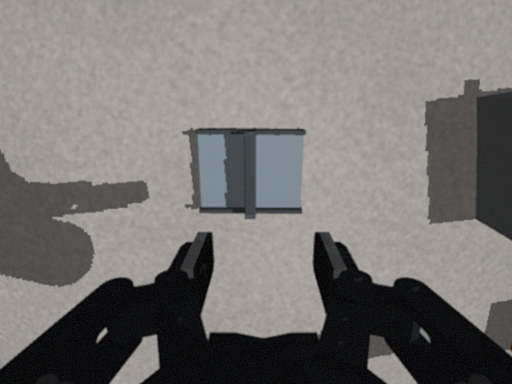

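Wrist view: tray at (250,170), bridge at column 250, fingers straddling below. The wrist depth puts the tray at (532.7, −323), yaw −5°, within 3 mm of the top view.

Call:
send_rows([
  [[0.4,-0.6,1.6,0.003,0.6],[0.3,-0.5,1.6,0.003,0.6],[0,0,1.6,0.003,0.6],[0,0,1.0,0,0.6],[0,0,0,0,0.6],[0,0,0,0,0.6]],
])

```text
clock: 1.82
position: [535.2, -325.8, 69.2]
ee_rot: [0.042, 0.999, 0.001, 0.001]
contact_force: [-0.2, -0.3, 0.6]
gripper_width: 51.3
```

```bash
python3 - <<'E'
from m import *
plan(532.7,-323,15,np.radians(85),4,0.6)
print(R.from_quat(arm.read_state()['ee_rot']).as_matrix()[:,2])
E
```

```text
at [ 535.2 -325.8   69.2] tool-y deg 85.2 j6 -1.36 F [-0.2 -0.3  0.6] w 51.3 t 1.82
dist/row 13.575199624005823 turn/row 0.0008512542130312828
[0.07, 0.06, 1.35, 0.001, 0.6],[0.07, 0.06, 1.35, 0.001, 0.6],[0.07, 0.06, 1.35, 0.001, 0.6],[0.07, 0.06, 1.35, 0.001, 0.6],
[ 0.00160923  0.00192835 -0.99999685]
```

Call:
send_rows([
  [[0.2,0.2,1.5,0,0.6],[0.1,0.1,1.5,0,0.6],[0,0,1.5,0,0.6],[0,0,0.6,0,0.6],[0,0,0,0,0.6],[0,0,0,0,0.6]],
])

```text
clock: 2.32
position: [538.7, -325.4, 25.5]
ee_rot: [0.041, 0.999, -0.002, 0.008]
contact_force: [0.0, -0.3, -0.3]
gripper_width: 51.1
```

```bash
python3 - <<'E'
from m import *
plan(532.7,-323,15,np.radians(85),2,0.6)
E
```

```text
at [ 538.7 -325.4   25.5] tool-y deg 85.29 j6 -1.37 F [ 0.  -0.3 -0.3] w 51.1 t 2.32
dist/row 6.182066271571791 turn/row 0.0025393198999659194
[0.32, 0.1, 0.52, 0.003, 0.6],[0.32, 0.1, 0.52, 0.003, 0.6],
```

Call:
send_rows([
  [[0.3,0.1,0.4,0,0.6],[0.3,0.1,0.4,0,0.6],[0.2,0,0.2,0,0.6],[0,0,0,0,0.6],[0,0,0,0,0.6]],
])

```text
clock: 2.73
position: [532.7, -323.5, 18.5]
ee_rot: [0.041, 0.999, -0.003, 0.011]
contact_force: [-0.0, -0.1, 0.1]
gripper_width: 51.2
```

```bash
python3 - <<'E'
from m import *
plan(532.7,-323,15,np.radians(85),2,0.6)
print(R.from_quat(arm.read_state()['ee_rot']).as_matrix()[:,2])
E
```

```text
at [ 532.7 -323.5   18.5] tool-y deg 85.32 j6 -1.37 F [-0.  -0.1  0.1] w 51.2 t 2.73
dist/row 1.778914030609285 turn/row 0.0028175461273486357
[0.0, 0.03, 0.18, 0.003, 0.6],[0.0, 0.03, 0.18, 0.003, 0.6],
[ 0.0219681  -0.00739175 -0.99973135]
```

Call:
send_rows([
  [[0,0,0.3,0,0.6],[0,0,0.1,0,0.6]],
])

```text
clock: 2.9
position: [533.1, -323.7, 15.0]
ee_rot: [0.041, 0.999, -0.003, 0.012]
contact_force: [0.8, 0.0, 0.5]
gripper_width: 50.9
```

Call:
send_rows([
  [[0,0,0,0,0.6],[0,0,0,0,0.6],[0,0,0,0,0.6],[0,0,0,0,0.6],[0,0,0,0,0.6],[0,0,0,0,0.6]],
])

```text
clock: 3.4
position: [533.3, -323.8, 14.6]
ee_rot: [0.041, 0.999, -0.003, 0.012]
contact_force: [-0.5, 0.0, 0.7]
gripper_width: 51.0
```

Call:
send_rows([
  [[0,0,0,0,0],[0,0,0,0,0],[0,0,0,0,0],[0,0,0,0,0],[0,0,0,0,0],[0,0,0,0,0],[0,0,0,0,0],[0,0,0,0,0]],
])

```text
clock: 4.07
position: [533.4, -323.8, 14.8]
ee_rot: [0.041, 0.999, -0.004, 0.012]
contact_force: [0.1, 0.1, 0.1]
gripper_width: -0.0
```

Call:
send_rows([
  [[0,0,-1,0,0],[0,0,-2,0,0],[0,0,-2.5,0,0],[0,0,-2.5,0,0],[0,0,-2.5,0,0],[0,0,-2,0,0],[0,0,-1,0,0],[0,0,0,0,0]],
])

```text
clock: 4.73
position: [529.2, -323.0, 159.8]
ee_rot: [0.041, 0.999, -0.004, 0.011]
contact_force: [-0.1, 0.2, -0.6]
gripper_width: -0.4
```

```bash
python3 - <<'E'
from m import *
print(R.from_quat(arm.read_state()['ee_rot']).as_matrix()[:,2])
plan(521.3,9.1,140,np.radians(96.3),10,0)
E
```

```text
[ 0.02163925 -0.00875847 -0.99972748]
at [ 529.2 -323.   159.8] tool-y deg 85.35 j6 -1.37 F [-0.1  0.2 -0.6] w -0.4 t 4.73
dist/row 33.274832175371145 turn/row -0.019116128894777807
[0.35, 3.3, 0.17, -0.019, 0.0],[0.29, 3.31, 0.17, -0.019, 0.0],[0.23, 3.32, 0.17, -0.019, 0.0],[0.16, 3.32, 0.17, -0.019, 0.0],[0.1, 3.32, 0.17, -0.019, 0.0],[0.04, 3.32, 0.17, -0.019, 0.0],[-0.03, 3.32, 0.18, -0.019, 0.0],[-0.09, 3.32, 0.18, -0.019, 0.0],[-0.15, 3.32, 0.18, -0.019, 0.0],[-0.22, 3.32, 0.18, -0.019, 0.0],
```

Missed: the fingers shut to 0. I'll look.

```bash
python3 - <<'E'
from m import *
im,d,M,K,k1=snap('wrist','w2.png'); P=cloud(d,M,K,k1)
n=lambda lo,hi:(np.abs(P[...,0]-532)<75)&(np.abs(P[...,1]+320)<75)&(P[...,2]>lo)&(P[...,2]<hi)&(d>0)
for a in((4,60),(25,40)):print(rect(P,n(*a)))
it,d,M,K,k1=snap('top','t2.png'); P=cloud(d,M,K,k1)
for a in((4,60),(25,40)):print(rect(P,n(*a)))
cv2.imwrite('pics/c2.png',np.hstack([im[:,60:460],cv2.resize(it[170:266,350:450],(400,384),interpolation=2)]))
E
```

```text
(((532.9935302734375, -322.9311218261719), (99.15825653076172, 80.41108703613281), 85.3101806640625), array([ 217,  130,   97,   79, 6757], dtype=int32), np.float64(11.839873108267795))
(((532.2880249023438, -323.2047119140625), (9.498408317565918, 78.68192291259766), 85.32693481445312), array([260, 133,  10,  76, 758], dtype=int32), np.float64(32.427463948234276))
(((599.4908447265625, -251.05828857421875), (0.0, 0.0), 0.0), array([372, 192,   1,   1,   1], dtype=int32), np.float64(4.286562112854654))Traceback (most recent call last):
  File "<stdin>", line 6, in <module>
  File "m.py", line 4, in rect
    i=1+np.argmax(st[1:,4]); Q=P[l==i]
        ~~~~~~~~~^^^^^^^^^^
    return _wrapfunc(a, 'argmax', axis=axis, out=out, **kwds)
    return bound(*args, **kwds)
ValueError: attempt to get argmax of an empty sequence
```

View pics/w2.png

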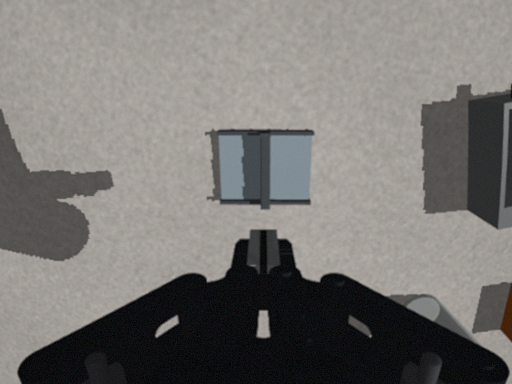

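```bash
python3 - <<'E'
from m import *
im,d,M,K,k1=load('w2.png'); P=cloud(d,M,K,k1)
s=arm.read_state(); p=np.array(s['position']); Rm=R.from_quat(s['ee_rot']).as_matrix()
L=(P-p)@Rm
# what the depth says of the fingers, tool coords
m=(d>0)&(d<260)&(np.abs(L[...,0])<60)&(np.abs(L[...,1])<60)
for z0 in range(-90,60,10):
    q=L[m&(L[...,2]>z0)&(L[...,2]<=z0+10)]
    if len(q):print(z0,len(q),q.min(0).round(),q.max(0).round())
H=np.array(optics.get_calibration('wrist')['hand_eye']);C=np.linalg.inv(H)
for z in(0,-19):
    c=C@[0,0,z,1];print('TCP px',z,K@(c[:3]/c[2]))
E
```

```text
-90 5544 [-12. -40. -90.] [ 14.  39. -80.]
-80 1500 [-13. -33. -80.] [ 14.  30. -70.]
-70 835 [-12. -15. -70.] [ 11.  12. -60.]
-60 647 [  5. -15. -60.] [ 11.  12. -50.]
-50 530 [  6. -15. -50.] [ 11.  12. -40.]
-40 116 [  6. -13. -40.] [ 11.  11. -35.]
TCP px 0 [264.26534788 222.95557388   1.        ]
TCP px -19 [264.40708747 236.86166665   1.        ]
```

View: the fingers are shut at (264,232) and the tray is untouched at (264,167). The wrist depth puts the fingertips about 35 mm behind the reported TCP, so they closed above the bridge. I'll check this against the first picture and for finger pixels near the tip.

```bash
cat >> m.py <<'E'
def tips(name):
    im,d,M,K,k1=load(name); P=cloud(d,M,K,k1)
    H=np.array(optics.get_calibration('wrist')['hand_eye']);T=M@np.linalg.inv(H)
    L=(P-T[:3,3])@T[:3,:3]
    m=(d>60)&(d<175)&(np.abs(L[...,0])<25)&(np.abs(L[...,1])<60)&(L[...,2]>-60)
    for sgn in(-1,1):
        q=L[m&(L[...,1]*sgn>0)]; print('tip z',np.percentile(q[:,2],[90,99,100]).round(1),'y',q[:,1].min().round(1),q[:,1].max().round(1),'x',np.percentile(q[q[:,2]>-45][:,0],[1,99]).round(1))
E
python3 - <<'E'
from m import *
tips('w1.png');tips('w2.png')
s=arm.read_state();print(s['joints'],s['position'],s['ee_rot'])
E
```

```text
tip z [-38.9 -34.  -31.8] y -40.4 -26.0 x [-10.2  11.9]
tip z [-38.8 -33.7 -31.3] y 24.4 38.8 x [-10.3  12. ]
tip z [-38.  -33.8 -32.6] y -14.4 -0.3 x [ 7.  12.1]
tip z [-38.2 -33.8 -32.6] y 0.0 12.7 x [ 6.9 12. ]
[-0.2860064   0.39797373 -0.0914425   0.001603   -1.06220458 -1.36715614] [ 528.1014638  -322.34032085  157.04572394] [ 0.04078632  0.99912164 -0.00300667  0.00913112]
```

Both pictures agree that the physical fingertips lie about 33 mm behind the reported TCP, and the finger gap matches the reported width. So I'll aim the TCP 33 mm lower, carefully and watching the force. The target TCP z is about −18, which puts the tips at 15.

Call:
send_rows([
  [[-0.3,-0.1,2,0,0.5],[-0.2,0,2.5,0,0.5],[0,0,2.5,0,0.5],[0,0,2.5,0,0.5],[0,0,2,0,0.5],[0,0,1,0,0.5],[0,0,0.3,0,0.5]],
])

```text
clock: 5.42
position: [531.3, -323.0, 18.7]
ee_rot: [0.042, 0.999, -0.001, 0.005]
contact_force: [-0.2, -0.2, 0.5]
gripper_width: 42.7
```

```bash
python3 - <<'E'
from m import *
print(R.from_quat(arm.read_state()['ee_rot']).as_matrix()[:,2])
plan(532.7,-323,-16,np.radians(85),5,0.5)
E
```

```text
[ 0.00991677 -0.00301027 -0.9999463 ]
at [ 531.3 -323.    18.7] tool-y deg 85.24 j6 -1.37 F [-0.2 -0.2  0.5] w 42.7 t 5.42
dist/row 6.947897308367978 turn/row 0.0008244983412633467
[-0.02, 0.0, 0.69, 0.001, 0.5],[-0.02, 0.0, 0.69, 0.001, 0.5],[-0.02, 0.0, 0.69, 0.001, 0.5],[-0.02, 0.0, 0.69, 0.001, 0.5],[-0.02, 0.0, 0.69, 0.001, 0.5],
```

Call:
send_rows([
  [[0,0,1,0,0.5],[0,0,1,0,0.5],[0,0,0.8,0,0.5],[0,0,0.4,0,0.5],[0,0,0,0,0.5]],
])

```text
clock: 5.83
position: [531.7, -323.3, -16.3]
ee_rot: [0.041, 0.999, -0.001, 0.005]
contact_force: [-0.8, 0.1, 0.1]
gripper_width: 42.8
```

```bash
python3 - <<'E'
from m import *
print(R.from_quat(arm.read_state()['ee_rot']).as_matrix()[:,2])
plan(532.7,-323,-18,np.radians(85),2,0.5)
im,d,M,K,k1=snap('wrist','w3.png');tips('w3.png')
E
```

```text
[ 0.00924933 -0.00314107 -0.99995229]
at [ 531.7 -323.3  -16.3] tool-y deg 85.26 j6 -1.37 F [-0.8  0.1  0.1] w 42.8 t 5.83
dist/row 0.9803360109124196 turn/row 0.0022284470948387147
[-0.05, 0.02, 0.08, 0.002, 0.5],[-0.05, 0.02, 0.08, 0.002, 0.5],
tip z [-17.7 -16.1 -14.7] y -60.0 -0.3 x [-23.9  24.6]
tip z [-18.5 -16.5 -15.5] y 0.0 60.0 x [-23.7  24.7]
```

View pics/w3.png

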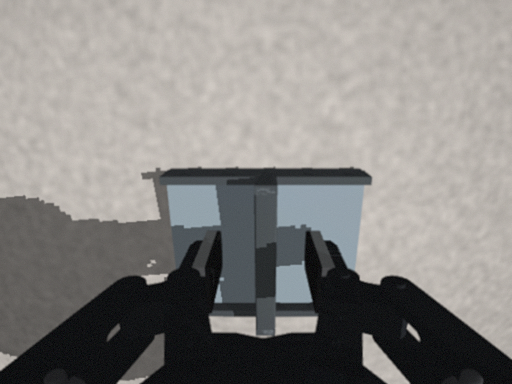

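The fingers at (213,235) and (315,235) straddle the bridge at column 265, between the side walls. Closing now.

Call:
send_rows([
  [[0,0,0.1,0,0],[0,0,0,0,0],[0,0,0,0,0],[0,0,0,0,0],[0,0,0,0,0],[0,0,0,0,0],[0,0,0,0,0]],
])

```text
clock: 6.47
position: [533.3, -323.7, -14.4]
ee_rot: [0.041, 0.999, -0.002, 0.007]
contact_force: [0.1, -0.7, -1.9]
gripper_width: 8.7
```

Call:
send_rows([
  [[0,0,-1,0,0],[0,0,-2,0,0],[0,0,-2.5,0,0],[0,0,-2.5,0,0],[0,0,-1.5,0,0],[0,0,0,0,0]],
])

```text
clock: 6.97
position: [530.0, -322.9, 84.9]
ee_rot: [0.042, 0.999, -0.001, 0.004]
contact_force: [0.4, -0.2, -1.3]
gripper_width: 8.7
```

```bash
python3 - <<'E'
from m import *
print(R.from_quat(arm.read_state()['ee_rot']).as_matrix()[:,2])
plan(521.3,9.1,90,np.radians(96.3),12,0)
E
```

```text
[ 0.00841977 -0.00309893 -0.99995975]
at [ 530.  -322.9   84.9] tool-y deg 85.24 j6 -1.37 F [ 0.4 -0.2 -1.3] w 8.7 t 6.97
dist/row 27.682359376230924 turn/row -0.016085919071031685
[0.3, 2.75, -0.05, -0.016, 0.0],[0.26, 2.76, -0.05, -0.016, 0.0],[0.21, 2.76, -0.05, -0.016, 0.0],[0.17, 2.76, -0.05, -0.016, 0.0],[0.12, 2.77, -0.05, -0.016, 0.0],[0.08, 2.77, -0.05, -0.016, 0.0],[0.03, 2.77, -0.05, -0.016, 0.0],[-0.01, 2.77, -0.05, -0.016, 0.0],[-0.05, 2.77, -0.05, -0.016, 0.0],[-0.1, 2.77, -0.05, -0.016, 0.0],[-0.14, 2.76, -0.05, -0.016, 0.0],[-0.19, 2.76, -0.05, -0.016, 0.0],
```

Call:
send_rows([
  [[0.3,1.5,-0.2,-0.016,0],[0.3,2.7,-0.1,-0.016,0],[0.2,3.0,0,-0.016,0],[0.2,3.0,0,-0.016,0],[0.1,3.0,0,-0.016,0],[0.1,3.0,0,-0.016,0],[0,3.0,0,-0.016,0],[0,3.0,0,-0.016,0],[-0.1,3.0,0,-0.016,0],[-0.1,2.5,0,-0.016,0]],
])

```text
clock: 7.8
position: [513.0, -34.1, 81.3]
ee_rot: [-0.039, 0.999, -0.001, -0.001]
contact_force: [-0.3, 0.1, -2.3]
gripper_width: 8.7
```

```bash
python3 - <<'E'
from m import *
print(R.from_quat(arm.read_state()['ee_rot']).as_matrix()[:,2])
plan(521.3,9.1,90,np.radians(96.3),4,0)
E
```

```text
[-0.00120909 -0.00227289 -0.99999669]
at [513.  -34.1  81.3] tool-y deg 94.45 j6 -1.75 F [-0.3  0.1 -2.3] w 8.7 t 7.8
dist/row 11.212955205547539 turn/row -0.008085819420960816
[-0.29, 1.06, -0.22, -0.008, 0.0],[-0.3, 1.06, -0.22, -0.008, 0.0],[-0.31, 1.06, -0.22, -0.008, 0.0],[-0.32, 1.05, -0.22, -0.008, 0.0],
```

Call:
send_rows([
  [[-0.3,1.0,-0.2,-0.008,0],[-0.3,1.0,-0.2,-0.008,0],[-0.3,0.8,-0.2,-0.008,0],[-0.2,0.4,0,-0.008,0],[0,0,0,0,0],[0,0,0,0,0]],
])

```text
clock: 8.3
position: [518.4, 5.1, 85.3]
ee_rot: [-0.06, 0.998, -0.001, -0.003]
contact_force: [0.7, 0.0, -1.7]
gripper_width: 8.5
```

```bash
python3 - <<'E'
from m import *
im,d,M,K,k1=snap('wrist','w4.png'); P=cloud(d,M,K,k1)
s=arm.read_state();p=s['position'];Rm=R.from_quat(s['ee_rot']).as_matrix();print(Rm[:,2])
plan(521.3,9.1,90,np.radians(96.3),4,0)
zb=p[2]+14.4; print('tray bottom est',zb)
n=lambda lo,hi:(np.hypot(P[...,0]-p[0],P[...,1]-p[1])<75)&(P[...,2]>lo)&(P[...,2]<hi)&(d>0)
r,_,z=rect(P,n(zb+8,zb+14));print('gel',r,z)
for k in(zb+18,):
  r=rect(P,n(k-3,k+5));print('walls',r)
m=n(zb+8,zb+14);q=P[m];A=np.c_[q[:,:2]-p[:2],np.ones(len(q))];print('gel slope',np.linalg.lstsq(A,q[:,2],rcond=None)[0])
m=(d>0)&(P[...,2]>51)&(P[...,2]<59);print('rim pts',m.sum());print(tankfit(P,[521.3,9.1,.11]))
E
```

```text
[-0.00667143 -0.00278882 -0.99997386]
at [518.4   4.9  85.3] tool-y deg 96.81 j6 -1.78 F [ 0.8  0.  -2.2] w 8.7 t 8.35
dist/row 1.7487589648649435 turn/row 0.0022369824769350455
[-0.08, 0.1, -0.12, 0.002, 0.0],[-0.08, 0.1, -0.12, 0.002, 0.0],[-0.08, 0.1, -0.12, 0.002, 0.0],[-0.08, 0.1, -0.12, 0.002, 0.0],
tray bottom est 99.65939871439775
gel ((509.5860290527344, 31.212871551513672), (58.10532760620117, 44.012176513671875), 7.144541263580322) 112.17091380929544
walls (((480.06597900390625, -0.15513229370117188), (4.561365127563477, 99.94657897949219), 6.948968410491943), array([ 158,  169,  211,   12, 2097], dtype=int32), np.float64(119.47777711739434))
gel slope [-7.91576831e-03 -1.76320175e-03  1.12026152e+02]
rim pts 6938
(array([5.21756533e+02, 6.97047174e+00, 1.10823517e-01]), np.float64(677.8445772587431), 6938)
```

View pics/w4.png

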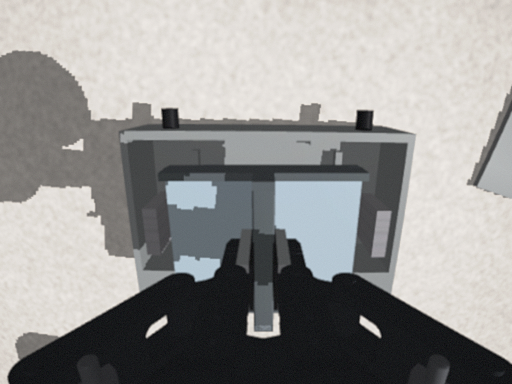

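The tray is held over the tank with both end contacts visible at (150,225) and (381,232). In the wrist frame the tank is at (521.7, 7.0) and the tray centre at (517.5, 4.4), yaw 6.9° against 6.35°. I need to move +4.2, +2.6 mm in world, turn by +0.01, then go down.

Call:
send_rows([
  [[-0.2,0.1,1,0.005,0],[-0.2,0.1,1,0.005,0],[-0.1,0.1,1,0,0],[0,0,1,0,0],[0,0,0.7,0,0],[0,0,0,0,0]],
])

```text
clock: 8.85
position: [522.4, 4.8, 32.2]
ee_rot: [-0.05, 0.999, -0.001, -0.005]
contact_force: [0.5, -0.2, -2.0]
gripper_width: 8.3
```

```bash
python3 - <<'E'
from m import *
print(R.from_quat(arm.read_state()['ee_rot']).as_matrix()[:,2])
plan(522.6,7.5,22,np.radians(96.2),3,0)
E
```

```text
[-0.00898663 -0.0032392  -0.99995437]
at [522.4   4.8  32.2] tool-y deg 95.72 j6 -1.79 F [ 0.5 -0.2 -2. ] w 8.3 t 8.85
dist/row 3.529714004989414 turn/row -0.002774881928009343
[-0.02, 0.09, 0.34, -0.003, 0.0],[-0.02, 0.09, 0.34, -0.003, 0.0],[-0.02, 0.09, 0.34, -0.003, 0.0],
```

Call:
send_rows([
  [[0,0.2,0.2,-0.006,0],[0,0.1,0.2,-0.004,0],[0,0,0.3,0,0],[0,0,0,0,0],[0,0,0,0,0]],
])

```text
clock: 9.27
position: [522.2, 7.4, 23.9]
ee_rot: [-0.055, 0.998, -0.002, -0.005]
contact_force: [0.1, 0.8, -0.5]
gripper_width: 8.3
```

```bash
python3 - <<'E'
from m import *
plan(522.6,7.5,4,np.radians(96.2),3,0)
im,d,M,K,k1=snap('wrist','w5.png'); P=cloud(d,M,K,k1)
s=arm.read_state();p=s['position']
zb=p[2]+14.4
n=lambda lo,hi:(np.hypot(P[...,0]-p[0],P[...,1]-p[1])<75)&(P[...,2]>lo)&(P[...,2]<hi)&(d>0)
# tank coordinates of the tray's wall strip, from -x wall rim and end walls
q=P[(d>0)&(P[...,2]>52)&(P[...,2]<58)&(np.hypot(P[...,0]-522,P[...,1]-7)<140)]
print('tank',tankfit(P,[521.7,7,.11]))
c,s_=np.cos(.1108),np.sin(.1108);B=np.array([[c,-s_],[s_,c]])
t=(P[...,:2]-[521.7,7.0])@B
m=(d>0)&(P[...,2]>zb+9)&(P[...,2]<zb+21)&(np.abs(t[...,0])<47)&(np.abs(t[...,1])<65)
g=t[m];print('tray in tank y range',np.percentile(g[:,1],[.5,99.5]),'x min',np.percentile(g[:,0],[.2,1]),zb)
f=g[(g[:,0]<-25)];print('y ranges front',np.percentile(f[:,1],[.5,99.5]))
r=(P[...,2]>52)&(P[...,2]<58)&(d>0)
for nm,w in(('-x wall',r&(np.abs(t[...,1])<60)&(t[...,0]<-40)&(t[...,0]>-65)),):print(nm,np.percentile(t[w][:,0],[1,50,99]))
for nm,w in(('y+',r&(t[...,1]>85)&(t[...,1]<110)&(np.abs(t[...,0])<40)),('y-',r&(t[...,1]<-85)&(t[...,1]>-110)&(np.abs(t[...,0])<40))):print(nm,np.percentile(t[w][:,1],[1,50,99]))
E
```

```text
at [522.2   7.4  23.9] tool-y deg 96.29 j6 -1.79 F [ 0.1  0.8 -0.5] w 8.3 t 9.27
dist/row 6.648042754670471 turn/row 0.0005464081889284452
[-0.02, 0.0, 0.66, 0.001, 0.0],[-0.02, 0.0, 0.66, 0.001, 0.0],[-0.02, 0.0, 0.66, 0.001, 0.0],
tank (array([5.21613648e+02, 6.97483475e+00, 1.11324570e-01]), np.float64(9156.941579963062), 19714)
tray in tank y range [-49.1724923   48.55247351] x min [-40.32768121 -40.19279258] 38.37291422512007
y ranges front [-49.44349525  48.68447419]
-x wall [-56.37666299 -53.30580737 -40.03285327]
y+ [ 93.83006909  96.29394094 100.19964995]
y- [-100.35409107  -96.3262292   -87.10171836]
```

View pics/w5.png

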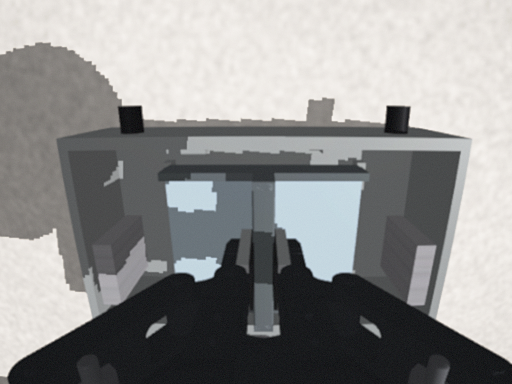

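The tray (column 264, top wall at row 173) is centred: y −49.3 to +48.6 and x min −40.3 in tank axes. I'll go down into the pocket.

Call:
send_rows([
  [[0,0,0.5,0,0],[0,0,0.5,0,0],[0,0,0.4,0,0],[0,0,0.3,0,0],[0,0,0.1,0,0]],
])

```text
clock: 9.73
position: [522.8, 7.6, 5.4]
ee_rot: [-0.055, 0.998, -0.001, -0.003]
contact_force: [-0.1, -0.3, -2.3]
gripper_width: 8.3
```

Call:
send_rows([
  [[0,0,0.1,0,0],[0,0,0.1,0,0],[0,0,0.1,0,0]],
])

```text
clock: 9.98
position: [522.5, 7.5, 3.4]
ee_rot: [-0.055, 0.998, -0.002, -0.004]
contact_force: [-4.4, 1.5, 10.0]
gripper_width: 8.4
```

Contact at the expected height (tray underside ≈ 18 mm), 10 N. I'll release it and rise.

Call:
send_rows([
  [[0,0,-0.05,0,0.35],[0,0,0,0,0.4],[0,0,0,0,0.4],[0,0,0,0,0.4],[0,0,-1,0,0.4],[0,0,-2,0,0.4],[0,0,-3,0,0.4],[0,0,-3.5,0,0.4],[0,0,-3,0,0.4],[0,0,-1,0,0.4]],
])

```text
clock: 10.82
position: [522.5, 7.1, 145.1]
ee_rot: [-0.056, 0.998, -0.003, -0.007]
contact_force: [1.1, -0.4, -0.7]
gripper_width: 33.7
```

```bash
python3 - <<'E'
from m import *
im,d,M,K,k1=snap('wrist','w6.png'); P=cloud(d,M,K,k1)
s=arm.read_state();print(R.from_quat(s['ee_rot']).as_matrix()[:,2])
print('tank',tankfit(P,[521.7,7,.11]))
c,s_=np.cos(.1108),np.sin(.1108);B=np.array([[c,-s_],[s_,c]]);t=(P[...,:2]-[521.7,7.0])@B
m=(d>0)&(P[...,2]>34)&(P[...,2]<39)&(np.abs(t[...,0])<47)&(np.abs(t[...,1])<55)
print('walls',np.percentile(t[m],[.5,99.5],axis=0),np.median(P[m][:,2]))
m=(d>0)&(P[...,2]>24)&(P[...,2]<33)&(np.abs(t[...,0])<34)&(np.abs(t[...,1])<46);q=P[m];print('gel z, slope',np.linalg.lstsq(np.c_[t[m],np.ones(m.sum())],q[:,2],rcond=None)[0],m.sum())
plan(453.5,306,130,np.radians(-10),10,0.5)
E
```

```text
[-0.01095    -0.00621708 -0.99992072]
tank (array([5.21702378e+02, 6.85205330e+00, 1.11219952e-01]), np.float64(661.2414470198366), 7195)
walls [[-39.11276611 -49.14713752]
 [ 40.33386034  49.33671516]] 36.57797690248458
gel z, slope [1.17884855e-03 4.66519126e-04 2.95406839e+01] 5560
at [523.2   7.3 146.1] tool-y deg 96.39 j6 -1.79 F [ 0.8 -0.1  2.6] w 33.9 t 10.87
dist/row 30.717060721909444 turn/row -0.1284778633664149
[0.36, 3.05, 0.15, -0.128, 0.5],[-0.03, 3.07, 0.15, -0.128, 0.5],[-0.43, 3.04, 0.14, -0.128, 0.5],[-0.81, 2.96, 0.14, -0.128, 0.5],[-1.19, 2.83, 0.13, -0.128, 0.5],[-1.54, 2.66, 0.13, -0.128, 0.5],[-1.87, 2.44, 0.13, -0.128, 0.5],[-2.16, 2.18, 0.12, -0.128, 0.5],[-2.42, 1.88, 0.12, -0.128, 0.5],[-2.64, 1.56, 0.12, -0.128, 0.5],
```

The tray is seated: x −39.1 to 40.3, y ±49.2 in the tank, gel at z 29.5 and level. On to the lid.

Call:
send_rows([
  [[0.4,2.0,0.1,-0.11,0.6],[0,3.0,0.1,-0.12,0.6],[-0.4,3.0,0.1,-0.12,0.6],[-0.8,2.9,0.1,-0.12,0.6],[-1.1,2.8,0.1,-0.12,0.6],[-1.5,2.7,0.1,-0.12,0.6],[-1.8,2.5,0.1,-0.12,0.6],[-2.1,2.2,0.1,-0.12,0.6],[-2.3,2.0,0.1,-0.12,0.6],[-2.6,1.6,0.1,-0.12,0.6]],
])

```text
clock: 11.7
position: [455.7, 300.2, 141.5]
ee_rot: [-0.622, 0.783, -0.0, -0.002]
contact_force: [0.2, 0.2, 0.0]
gripper_width: 51.4
```

```bash
python3 - <<'E'
from m import *
plan(453.5,306,130,np.radians(-10),4,0.5)
E
```

```text
at [455.7 300.2 141.5] tool-y deg 166.89 j6 -1.11 F [0.2 0.2 0. ] w 51.4 t 11.7
dist/row 3.2706090512383468 turn/row -0.013574590368413353
[-0.13, 0.09, 0.29, -0.014, 0.5],[-0.13, 0.08, 0.29, -0.014, 0.5],[-0.13, 0.08, 0.29, -0.014, 0.5],[-0.13, 0.08, 0.29, -0.014, 0.5],
```

Call:
send_rows([
  [[-0.3,0.1,0.3,-0.02,0.6],[-0.2,0.1,0.3,-0.02,0.6],[0,0,0,0,0.6],[0,0,0,0,0.6]],
])

```text
clock: 12.03
position: [453.1, 310.2, 134.9]
ee_rot: [-0.642, 0.767, -0.0, -0.002]
contact_force: [-0.7, 0.9, -0.7]
gripper_width: 51.4
```

```bash
python3 - <<'E'
from m import *
im,d,M,K,k1=snap('wrist','w7.png'); P=cloud(d,M,K,k1)
print(R.from_quat(arm.read_state()['ee_rot']).as_matrix()[:,2])
n=lambda lo,hi:(np.abs(P[...,0]-453)<140)&(np.abs(P[...,1]-306)<150)&(P[...,2]>lo)&(P[...,2]<hi)&(d>0)
for a in((3,12),(40,55),(15,24)):
    r,s,z=rect(P,n(*a));print(a,r,s,z)
plan(453.5,306,-10,np.radians(-10),4,0.5)
E
```

```text
[-0.00364616 -0.00322554 -0.99998815]
(3, 12) ((447.449951171875, 307.3020324707031), (209.2706298828125, 135.3785400390625), 79.9058609008789) [  196    60   144   201 23709] 6.521267123414191
(40, 55) ((454.38714599609375, 306.3990173339844), (78.86316680908203, 14.014948844909668), 80.17697143554688) [ 252  135   17   87 1383] 48.11404316894408
(15, 24) ((499.7104797363281, 298.1582946777344), (24.934412002563477, 25.250144958496094), 44.679622650146484) [200 159  27  27 532] 19.42322711429904
at [453.1 310.  134.9] tool-y deg 169.8 j6 -1.07 F [-0.1 -0.4 -0.4] w 51.3 t 12.08
dist/row 36.23125722731195 turn/row -0.000890412395028739
[0.08, -0.04, 3.62, -0.001, 0.5],[0.08, -0.04, 3.62, -0.001, 0.5],[0.08, -0.04, 3.62, -0.001, 0.5],[0.08, -0.04, 3.62, -0.001, 0.5],
```

View pics/w7.png

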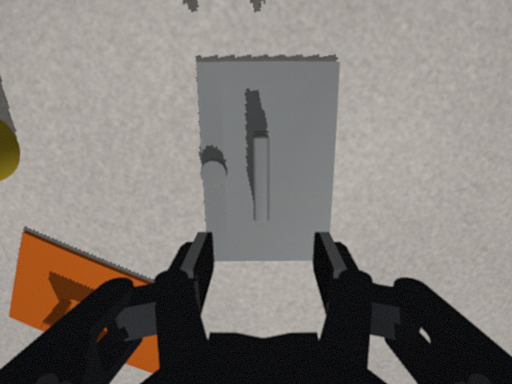

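The grey lid is centred at (268,160), boss (214,172), handle (261,178); the orange look-alike is separate at lower left. Sizes match (209×135, handle 79×14 at 48 mm). The grasp goes at (454.4, 306.4), yaw −9.9°, TCP z −9.

Call:
send_rows([
  [[0.3,-0.1,2,0,0.6],[0.1,-0.1,3,0,0.6],[0,0,3,0,0.6],[0,0,2,0,0.6],[0,0,0.8,0,0.6],[0,0,0,0,0.6]],
])

```text
clock: 12.58
position: [458.7, 300.7, 27.5]
ee_rot: [-0.637, 0.771, 0.0, 0.002]
contact_force: [-0.4, -0.3, 0.7]
gripper_width: 51.5
```

```bash
python3 - <<'E'
from m import *
print(R.from_quat(arm.read_state()['ee_rot']).as_matrix()[:,2])
plan(454.4,306.4,-9,np.radians(-9.9),4,0.6)
E
```

```text
[ 0.00269349  0.00241925 -0.99999345]
at [458.7 300.7  27.5] tool-y deg 169.07 j6 -1.07 F [-0.4 -0.3  0.7] w 51.5 t 12.58
dist/row 9.285671244280579 turn/row -0.004514961553439223
[-0.12, 0.13, 0.91, -0.005, 0.6],[-0.12, 0.13, 0.91, -0.005, 0.6],[-0.12, 0.13, 0.91, -0.005, 0.6],[-0.12, 0.13, 0.91, -0.005, 0.6],
```

Call:
send_rows([
  [[-0.3,0.2,0.6,-0.008,0.6],[-0.2,0.2,0.8,-0.008,0.6],[0,0.1,0.8,0,0.6],[0,0,0.8,0,0.6],[0,0,0.3,0,0.6],[0,0,0,0,0.6]],
])

```text
clock: 13.08
position: [457.5, 308.7, -4.1]
ee_rot: [-0.643, 0.766, 0.0, 0.006]
contact_force: [0.3, 0.7, 1.0]
gripper_width: 51.5
```

```bash
python3 - <<'E'
from m import *
print(R.from_quat(arm.read_state()['ee_rot']).as_matrix()[:,2])
plan(454.4,306.4,-9,np.radians(-9.9),2,0.6)
E
```

```text
[ 0.00871852  0.00832957 -0.9999273 ]
at [457.5 308.7  -4.1] tool-y deg 169.98 j6 -1.07 F [0.3 0.7 1. ] w 51.5 t 13.08
dist/row 3.1101102753921017 turn/row -0.0010344826547301622
[0.14, 0.13, 0.24, -0.001, 0.6],[0.14, 0.13, 0.24, -0.001, 0.6],
```

Call:
send_rows([
  [[0.2,0.2,0.3,0,0.6],[0,0.1,0.2,0,0.6],[0,0,0,0,0.3],[0,0,0,0,0],[0,0,0,0,0],[0,0,0,0,0],[0,0,0,0,0],[0,0,0,0,0],[0,0,0,0,0]],
])

```text
clock: 13.83
position: [454.2, 307.9, -8.6]
ee_rot: [-0.643, 0.766, 0.001, 0.007]
contact_force: [0.4, 0.3, -0.4]
gripper_width: 12.9
```

```bash
python3 - <<'E'
from m import *
print(R.from_quat(arm.read_state()['ee_rot']).as_matrix()[:,2])
plan(454.4,306.4,90,np.radians(-9.9),2,0)
E
```

```text
[ 0.00996935  0.00984864 -0.9999018 ]
at [454.2 307.9  -8.6] tool-y deg 170.02 j6 -1.07 F [ 0.4  0.3 -0.4] w 12.9 t 13.83
dist/row 49.31190301579745 turn/row -0.00069391655552975
[0.01, -0.06, -4.93, -0.001, 0.0],[0.01, -0.06, -4.93, -0.001, 0.0],
```

Gripped, width 12.9 mm against the 14 mm bar. Lifting.

Call:
send_rows([
  [[0,0,-0.5,0,0],[0,0,-1,0,0],[0,0,-2,0,0],[0,0,-2.5,0,0],[0,0,-2.5,0,0],[0,0,-2,0,0],[0,0,-1,0,0],[0,0,0,0,0]],
])

```text
clock: 14.5
position: [450.0, 303.3, 111.5]
ee_rot: [-0.642, 0.767, 0.0, 0.002]
contact_force: [0.3, 1.0, -3.2]
gripper_width: 12.9
```

```bash
python3 - <<'E'
from m import *
im,d,M,K,k1=snap('wrist','w8.png'); P=cloud(d,M,K,k1)
s=arm.read_state();T=R.from_quat(s['ee_rot']).as_matrix();p=s['position'];print(T[:,2])
L=(P-p)@T
zb=p[2]+8.6
m=(d>0)&(P[...,2]>zb-3)&(P[...,2]<zb+14)&(np.hypot(P[...,0]-p[0],P[...,1]-p[1])<150)&(L[...,0]>18)
q=P[m];k=np.median(q[:,2]);A=np.c_[q[:,:2]-p[:2],np.ones(len(q))];print('plate slope',np.linalg.lstsq(A,q[:,2],rcond=None)[0],'expected top',zb+6)
print(rect(L,m))
c,s_=np.cos(.111),np.sin(.111)
plan(536.6-20*s_,8.6+20*c,p[2],np.radians(6.35),10,0)
E
```

```text
[ 0.00158395  0.00241866 -0.99999582]
plate slope [-1.75787519e-03 -7.37761867e-03  1.26771564e+02] expected top 125.17152749672377
(((61.46786117553711, 7.189815521240234), (134.97137451171875, 87.06306457519531), 89.921875), array([  138,    33,   280,   173, 43543], dtype=int32), np.float64(-16.871654674618913))
at [449.7 303.1 110.6] tool-y deg 169.85 j6 -1.07 F [ 0.7  0.1 -2.8] w 12.9 t 14.55
dist/row 28.73554420638036 turn/row -0.02880362141375503
[2.55, -1.32, -0.01, -0.029, 0.0],[2.59, -1.24, -0.01, -0.029, 0.0],[2.63, -1.17, -0.01, -0.029, 0.0],[2.66, -1.09, -0.01, -0.029, 0.0],[2.69, -1.02, -0.01, -0.029, 0.0],[2.72, -0.94, -0.01, -0.029, 0.0],[2.74, -0.86, -0.01, -0.029, 0.0],[2.77, -0.78, -0.01, -0.029, 0.0],[2.79, -0.7, -0.01, -0.029, 0.0],[2.81, -0.62, -0.01, -0.029, 0.0],
```

The lid sits well in hand: handle at tool (1.0, 0.2), yaw within 0.1°, slope under 0.5°, underside ≈ TCP + 9.3. TCP with the lid home is then (536.7, 9.6). The start of the slide, 20 mm towards +y, is (534.5, 29.5).

Call:
send_rows([
  [[1.5,-0.8,0,-0.02,0],[2.6,-1.2,0,-0.03,0],[2.7,-1.2,0,-0.03,0],[2.7,-1.1,0,-0.03,0],[2.7,-1.0,0,-0.03,0],[2.7,-0.9,0,-0.03,0],[2.7,-0.9,0,-0.03,0],[2.8,-0.8,0,-0.03,0],[2.8,-0.7,0,-0.03,0],[2.0,-0.5,0,-0.02,0]],
])

```text
clock: 15.38
position: [523.2, 36.6, 99.5]
ee_rot: [0.749, -0.662, -0.006, 0.007]
contact_force: [1.0, -0.4, -3.0]
gripper_width: 13.1
```

```bash
python3 - <<'E'
from m import *
print(R.from_quat(arm.read_state()['ee_rot']).as_matrix()[:,2])
plan(534.5,29.5,85,np.radians(6.35),5,0)
E
```

```text
[-0.01826479 -0.00338923 -0.99982744]
at [523.2  36.6  99.5] tool-y deg -172.97 j6 -0.25 F [ 1.  -0.4 -3. ] w 13.1 t 15.38
dist/row 3.94188009307572 turn/row 0.002389595762465113
[0.17, -0.21, 0.29, 0.002, 0.0],[0.17, -0.21, 0.29, 0.002, 0.0],[0.17, -0.21, 0.29, 0.002, 0.0],[0.17, -0.21, 0.29, 0.002, 0.0],[0.17, -0.21, 0.29, 0.002, 0.0],
```

Call:
send_rows([
  [[0.2,-0.4,0.2,0.006,0],[0.2,-0.4,0.2,0.006,0],[0.2,-0.2,0.3,0,0],[0.1,-0.1,0.3,0,0],[0,0,0.3,0,0],[0,0,0,0,0],[0,0,0,0,0]],
])

```text
clock: 15.97
position: [531.7, 28.4, 79.6]
ee_rot: [0.743, -0.669, -0.009, 0.012]
contact_force: [0.0, 0.5, -3.4]
gripper_width: 13.3
```

```bash
cat >> m.py <<'E'
def lidchk(fn):
    im,d,M,K,k1=snap('wrist',fn); P=cloud(d,M,K,k1)
    s=arm.read_state();T=R.from_quat(s['ee_rot']).as_matrix();p=s['position'];print('tool z',T[:,2])
    L=(P-p)@T
    m=(d>0)&(np.abs(L[...,2]+15.8)<7)&(np.hypot(P[...,0]-p[0],P[...,1]-p[1])<150)&(L[...,0]>18)&(np.abs(L[...,1]-7)<90)
    q=P[m];A=np.c_[q[:,:2]-p[:2],np.ones(len(q))];c=np.linalg.lstsq(A,q[:,2],rcond=None)[0];print('plate slope x,y',c[:2].round(4),'underside',c[2]-6)
    r=rect(P,m)[0];print('plate rect world',r,np.median(q[:,2]))
    return P,d,L,m
E
python3 - <<'E'
from m import *
P,d,L,m=lidchk('w9.png')
plan(534.5,29.5,62,np.radians(6.35),5,0)
# visible tank rim points below the plate, in tank axes
c,s=np.cos(.111),np.sin(.111);t=(P[...,:2]-[521.7,6.9])@np.array([[c,-s],[s,c]])
r=(d>0)&(P[...,2]>51)&(P[...,2]<59)&(np.abs(t[...,0]-9)<80)&(np.abs(t[...,1])<115)&(L[...,0]>18)
print('rim',r.sum(),np.percentile(t[r],[.5,99.5],axis=0))
E
```

```text
tool z [-0.02946556 -0.00553723 -0.99955046]
plate slope x,y [-0.0303 -0.0169] underside 88.86366190935894
plate rect world ((530.8961181640625, -33.37893295288086), (135.2026824951172, 86.78933715820312), 6.050998687744141) 96.00949779034548
at [531.5  28.4  79.6] tool-y deg -173.98 j6 -0.25 F [ 0.4  1.1 -4.6] w 13.0 t 16.02
dist/row 3.57400686538026 turn/row -0.0011590259582780148
[-0.02, -0.07, 0.35, -0.001, 0.0],[-0.02, -0.07, 0.35, -0.001, 0.0],[-0.02, -0.07, 0.35, -0.001, 0.0],[-0.02, -0.07, 0.35, -0.001, 0.0],[-0.02, -0.07, 0.35, -0.001, 0.0],
rim 2505 [[ -55.78146779 -100.22952767]
 [  73.17451363  -92.0295546 ]]
```

View pics/w9.png

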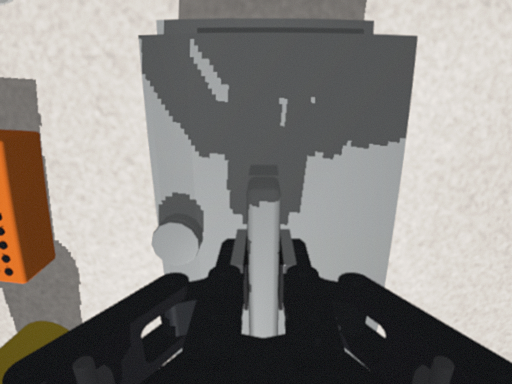

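The lid's slope grew to −1.7° in x and −1° in y. My moves show that small radial steps tilt the tool by about 1 mrad/mm, and large ones by much less. I'll use that to level it: small steps back, then a quick return.

Call:
send_rows([
  [[0,0.3,0,0,0],[0,0.3,0,0,0],[0,0.3,0,0,0],[0,0.3,0,0,0],[0,0.3,0,0,0],[0,0.3,0,0,0],[0,0.3,0,0,0],[0,0.3,0,0,0],[0,0,0,0,0]],
])

```text
clock: 16.77
position: [504.7, 26.8, 81.8]
ee_rot: [0.744, -0.668, -0.009, 0.011]
contact_force: [-0.0, 0.3, -3.7]
gripper_width: 13.3
```

```bash
python3 - <<'E'
from m import *
print(R.from_quat(arm.read_state()['ee_rot']).as_matrix()[:,2])
plan(534.5,29.5,75,np.radians(6.35),2,0)
E
```

```text
[-0.02732658 -0.00463343 -0.99961582]
at [504.7  26.8  81.8] tool-y deg -173.86 j6 -0.26 F [-0.   0.3 -3.7] w 13.3 t 16.77
dist/row 15.325784727708752 turn/row -0.001822262890151638
[0.03, -1.5, 0.3, -0.002, 0.0],[0.03, -1.5, 0.3, -0.002, 0.0],
```

Call:
send_rows([
  [[0,-3,0,0,0]],
])

```text
clock: 16.85
position: [528.6, 28.9, 80.6]
ee_rot: [0.744, -0.668, -0.011, 0.014]
contact_force: [0.2, 0.4, -3.0]
gripper_width: 12.9
```

Call:
send_rows([
  [[0,0,0,0,0]],
])

```text
clock: 16.93
position: [534.3, 29.9, 81.3]
ee_rot: [0.744, -0.668, -0.009, 0.011]
contact_force: [1.7, 1.3, -2.7]
gripper_width: 12.9
```

Call:
send_rows([
  [[0,0,0,0,0],[0,0,0,0,0]],
])

```text
clock: 17.1
position: [535.0, 29.9, 80.8]
ee_rot: [0.744, -0.668, -0.009, 0.011]
contact_force: [0.1, 0.9, -2.9]
gripper_width: 13.1
```

Call:
send_rows([
  [[0,3,0,0,0]],
])

```text
clock: 17.18
position: [510.5, 27.8, 81.8]
ee_rot: [0.744, -0.668, -0.006, 0.009]
contact_force: [1.0, 0.6, -2.8]
gripper_width: 13.2
```

Call:
send_rows([
  [[0,0.5,0,0,0],[0,0,0,0,0],[0,0,0,0,0]],
])

```text
clock: 17.43
position: [498.2, 25.7, 81.1]
ee_rot: [0.744, -0.668, -0.009, 0.012]
contact_force: [-0.5, 0.7, -2.8]
gripper_width: 13.1
```

Call:
send_rows([
  [[0,-1,-3,0,0],[0,-1,-3,0,0],[0,0,0,0,0],[0,0,0,0,0],[0,0,0,0,0]],
])

```text
clock: 17.85
position: [520.0, 27.9, 141.7]
ee_rot: [0.744, -0.668, -0.01, 0.013]
contact_force: [0.0, -0.1, -3.3]
gripper_width: 12.7
```

Call:
send_rows([
  [[0,0,0.6,0,0],[0,0,0.6,0,0],[0,0,0.6,0,0],[0,0,0.6,0,0],[0,0,0.6,0,0],[0,0,0.6,0,0],[0,0,0,0,0],[0,0,0,0,0]],
])

```text
clock: 18.52
position: [513.0, 26.3, 95.4]
ee_rot: [0.743, -0.669, -0.014, 0.018]
contact_force: [0.3, -0.1, -3.5]
gripper_width: 13.3
```

```bash
python3 - <<'E'
from m import *
s=arm.read_state();print(R.from_quat(s['ee_rot']).as_matrix()[:,2],s['joints'].round(3))
plan(534.5,29.5,75,np.radians(6.35),2,0)
E
```

```text
[-0.04484133 -0.00934644 -0.9989504 ] [ 0.363  0.33  -0.373 -0.009 -0.913 -0.251]
at [513.   26.3  95.4] tool-y deg -173.95 j6 -0.25 F [ 0.3 -0.1 -3.5] w 13.3 t 18.52
dist/row 14.887902237764266 turn/row -0.0026573705053896113
[-0.05, -1.13, 0.97, -0.003, 0.0],[-0.05, -1.13, 0.97, -0.003, 0.0],
```

Call:
send_rows([
  [[0,0,-0.6,0,0],[0,0,-0.6,0,0],[0,0,-0.6,0,0],[0,0,-0.6,0,0],[0,0,-0.6,0,0],[0,0,-0.6,0,0],[0,0,0,0,0],[0,0,0,0,0]],
])

```text
clock: 19.18
position: [516.8, 27.2, 138.3]
ee_rot: [0.743, -0.669, -0.012, 0.016]
contact_force: [-1.1, -0.8, -4.0]
gripper_width: 13.4
```

Call:
send_rows([
  [[0,0,3,0,0],[0,0,0,0,0],[0,0,0,0,0]],
])

```text
clock: 19.43
position: [517.2, 27.2, 109.8]
ee_rot: [0.744, -0.668, -0.01, 0.014]
contact_force: [1.6, 0.3, -3.2]
gripper_width: 13.4
```

Call:
send_rows([
  [[0,0,-0.6,0,0],[0,0,-0.6,0,0],[0,0,-0.6,0,0],[0,0,-0.6,0,0],[0,0,-0.6,0,0],[0,0,0,0,0],[0,0,0,0,0],[0,0,3.8,0,0],[0,0,0,0,0],[0,0,0,0,0]],
])

```text
clock: 20.27
position: [521.8, 28.0, 111.9]
ee_rot: [0.744, -0.668, -0.006, 0.009]
contact_force: [1.8, -0.6, -1.2]
gripper_width: 13.0
```

Call:
send_rows([
  [[0,0,-0.6,0,0],[0,0,-0.6,0,0],[0,0,-0.6,0,0],[0,0,-0.6,0,0],[0,0,-0.6,0,0],[0,0,0,0,0],[0,0,0,0,0],[0,0,3.8,0,0],[0,0,0,0,0],[0,0,0,0,0]],
])

```text
clock: 21.1
position: [527.7, 29.0, 115.6]
ee_rot: [0.745, -0.667, -0.001, 0.002]
contact_force: [1.3, 0.2, -2.1]
gripper_width: 13.0
```

```bash
python3 - <<'E'
from m import *
s=arm.read_state();print(R.from_quat(s['ee_rot']).as_matrix()[:,2])
plan(534.5,29.5,75,np.radians(6.35),2,0)
E
```

```text
[-0.00464144 -0.00217148 -0.99998687]
at [527.7  29.  115.6] tool-y deg -173.65 j6 -0.25 F [ 1.3  0.2 -2.1] w 13.0 t 21.1
dist/row 20.587040119740767 turn/row 1.983857489751273e-05
[0.01, -0.35, 2.03, 0.0, 0.0],[0.01, -0.35, 2.03, 0.0, 0.0],
```

The levelling cycle works (tilt −34 → −5 mrad). Now down with single large rows, which adds a little positive tilt, as wanted.

Call:
send_rows([
  [[0,-0.5,3,0,0],[0,0,0,0,0],[0,0,0,0,0]],
])

```text
clock: 21.35
position: [535.0, 29.8, 88.6]
ee_rot: [0.746, -0.666, 0.001, 0.001]
contact_force: [1.6, 0.6, -2.6]
gripper_width: 12.8
```

```bash
python3 - <<'E'
from m import *
P,d,L,m=lidchk('w10.png')
plan(534.5,29.5,62,np.radians(6.35),1,0)
E
```

```text
tool z [-0.0017472  -0.00220183 -0.99999605]
plate slope x,y [-0.0011 -0.0137] underside 97.8905747095304
plate rect world ((534.0559692382812, -32.026023864746094), (135.4328155517578, 86.8497543334961), 6.410901069641113) 104.78101303200177
at [534.3  29.8  88.1] tool-y deg -173.59 j6 -0.25 F [ 0.   0.3 -3.9] w 12.9 t 21.4
dist/row 26.096660912868064 turn/row 0.000972773959817097
[0.02, -0.02, 2.61, 0.001, 0.0],
```

Call:
send_rows([
  [[0,0,2.5,0,0],[0,0,0,0,0],[0,0,0,0,0]],
])

```text
clock: 21.65
position: [537.8, 30.5, 68.6]
ee_rot: [0.746, -0.666, 0.003, -0.002]
contact_force: [0.7, -0.8, -3.0]
gripper_width: 12.9
```

```bash
python3 - <<'E'
from m import *
P,d,L,m=lidchk('w11.png')
plan(534.5,29.5,57,np.radians(6.35),1,0)
# tank in wrist frame from its visible -y end
c,s=np.cos(.111),np.sin(.111);t=(P[...,:2]-[521.7,6.9])@np.array([[c,-s],[s,c]])
r=(d>0)&(P[...,2]>51)&(P[...,2]<59)&(np.abs(t[...,0]-9)<80)&(np.abs(t[...,1])<115)&(t[...,1]<-85)
print('rim x/y',r.sum(),np.percentile(t[r],[.5,99.5],axis=0))
q=(d>0)&m
print('plate in tank',np.percentile(t[m],[.2,99.8],axis=0))
E
```

```text
tool z [ 5.70157080e-03 -5.54692756e-04 -9.99983592e-01]
plate slope x,y [ 0.0062 -0.0119] underside 77.89979752408182
plate rect world ((536.859130859375, -31.351856231689453), (135.4931182861328, 86.88116455078125), 6.505594253540039) 84.67200716736409
at [537.   30.4  68.2] tool-y deg -173.54 j6 -0.25 F [-0.4 -0.4 -3.6] w 13.1 t 21.7
dist/row 11.5213835809224 turn/row 0.0019756576268195047
[0.06, 0.27, 1.12, 0.002, 0.0],
rim x/y 3264 [[ -55.74777274 -100.18776997]
 [  73.19552807  -88.55387262]]
plate in tank [[-55.80675389 -82.78418791]
 [ 77.73754646   3.48155462]]
```

The lid is 2.8 mm too far in x and 21 mm beside the pin in y. I'll correct while lowering.

Call:
send_rows([
  [[0,0.3,0.8,0.002,0],[0,0,0,0,0],[0,0,0,0,0]],
])

```text
clock: 21.95
position: [535.7, 30.6, 63.4]
ee_rot: [0.745, -0.667, 0.004, -0.004]
contact_force: [0.8, -0.3, -4.5]
gripper_width: 12.9
```

```bash
cat >> m.py <<'E'
def lt(fn):
    P,d,L,m=lidchk(fn)
    c,s=np.cos(.111),np.sin(.111);t=(P[...,:2]-[521.7,6.9])@np.array([[c,-s],[s,c]])
    a=np.percentile(t[m],[.2,99.8],axis=0);print('lid offset in tank x',a[0,0]+59,a[1,0]-75,'y',a[0,1]+104)
    s=arm.read_state();print(s['clock'],s['position'],s['contact_force'],s['gripper_width'])
E
python3 -c "
from m import *
lt('w12.png')"
```

```text
tool z [ 1.05944383e-02  9.24508328e-04 -9.99943450e-01]
plate slope x,y [ 0.0104 -0.0103] underside 72.67217429627313
plate rect world ((534.7141723632812, -31.29242706298828), (135.3070831298828, 86.73434448242188), 6.3780317306518555) 79.34289730849875
lid offset in tank x 0.8740387047004106 0.373389873621619 y 21.533443093344474
22.0 [535.31354877  30.50133424  63.17447049] [-0.01389762  0.04720118 -2.85099652] 12.984423923225123
```

Call:
send_rows([
  [[0,0.03,0.2,0,0],[0,0,0.2,0,0],[0,0,0.2,0,0],[0,0,0,0,0]],
])

```text
clock: 22.33
position: [535.5, 30.6, 57.7]
ee_rot: [0.745, -0.667, 0.004, -0.005]
contact_force: [-0.4, 0.1, -2.9]
gripper_width: 12.9
```

```bash
python3 -c "
from m import *
lt('w13.png')"
```

```text
tool z [ 0.01251843  0.00137425 -0.9999207 ]
plate slope x,y [ 0.0115 -0.01  ] underside 66.99821029289996
plate rect world ((534.4761352539062, -31.326248168945312), (135.24258422851562, 86.886962890625), 6.368894577026367) 73.63886753846344
lid offset in tank x 0.7130370863077431 0.17599216634103243 y 21.612902775079547
22.3833 [535.67682923  30.63506099  57.87171505] [ 0.17058529 -0.63534942 -2.93352283] 12.78082653129575
```

Call:
send_rows([
  [[0,0.05,0.1,0,0],[0,0,0.1,0,0]],
])

```text
clock: 22.55
position: [535.7, 30.7, 57.2]
ee_rot: [0.746, -0.666, 0.005, -0.005]
contact_force: [-5.5, 1.8, 8.1]
gripper_width: 13.0
```

Resting on the pin at TCP z 57.2 (expected ≈ 57), +11 N. Sliding along −y with light pressing.

Call:
send_rows([
  [[0.3,0,0.05,0,0],[0.3,0,0.05,0,0],[0.3,0,0.05,0,0],[0,0,0.03,0,0]],
])

```text
clock: 22.88
position: [538.8, 22.3, 57.3]
ee_rot: [0.746, -0.666, 0.006, -0.007]
contact_force: [-2.5, 1.6, 1.9]
gripper_width: 12.9
```

```bash
python3 -c "
from m import *
lt('w14.png')"
```

```text
tool z [ 0.01858615  0.00247943 -0.99982419]
plate slope x,y [ 0.0196 -0.0091] underside 66.62800623754856
plate rect world ((537.8753662109375, -39.4321403503418), (135.06661987304688, 87.1217269897461), 6.788827419281006) 73.21371828910597
lid offset in tank x 3.1438353021654137 2.6852325377906965 y 12.97230323124198
22.9333 [538.72849644  22.3845258   57.31324674] [-1.7848559  -0.18944442  1.17237451] 12.969495285826952
```

Call:
send_rows([
  [[0.25,0.15,0.02,0.003,0],[0.25,0.15,0.03,0.003,0],[0,0.05,0.03,0,0]],
])

```text
clock: 23.18
position: [537.8, 17.1, 57.1]
ee_rot: [0.744, -0.668, 0.007, -0.009]
contact_force: [-0.9, 0.6, 0.6]
gripper_width: 13.1
```

```bash
python3 -c "
from m import *
lt('w15.png')"
```

```text
tool z [ 0.02323316  0.00345336 -0.99972411]
plate slope x,y [ 0.0247 -0.008 ] underside 66.41096584764067
plate rect world ((536.6411743164062, -44.80709457397461), (135.27926635742188, 86.80915069580078), 6.207282543182373) 72.92866466485971
lid offset in tank x 1.2238358945364567 0.6512081612846004 y 7.897245512819595
23.2333 [537.78000345  17.10063352  57.09356461] [ 0.37686322 -0.85177916  1.3035539 ] 12.792494866248799
```

Call:
send_rows([
  [[0.25,0.05,0.03,-0.002,0],[0.25,0.05,0.05,0,0],[0.15,0,0.05,0,0]],
])

```text
clock: 23.48
position: [538.5, 10.9, 56.4]
ee_rot: [0.745, -0.667, 0.008, -0.01]
contact_force: [1.0, -0.5, -3.5]
gripper_width: 13.5
```

```bash
python3 -c "
from m import *
lt('w16.png')"
```

```text
tool z [ 0.02392682  0.00395837 -0.99970588]
plate slope x,y [ 0.0251 -0.0069] underside 65.65938559139789
plate rect world ((537.375732421875, -51.303504943847656), (135.47659301757812, 86.48897552490234), 6.361851692199707) 72.10811173613283
lid offset in tank x 1.3677512893843655 0.769870859839628 y 1.6168967436211403
23.5333 [537.7406005   10.38106304  55.81261702] [-0.61505786  0.06956531 -3.54551026] 13.317608613379615
```

The pin's support has vanished (Fz −3.5 N, lid weight only), so the socket is over the pin. I'll centre and let it drop.

Call:
send_rows([
  [[0.12,0.08,0.1,0,0],[0,0,0.2,0,0],[0,0,0.15,0,0]],
])

```text
clock: 23.78
position: [535.5, 7.9, 49.9]
ee_rot: [0.744, -0.668, 0.007, -0.008]
contact_force: [-0.7, 2.0, 4.2]
gripper_width: 13.0
```

```bash
python3 -c "
from m import *
lt('w17.png')"
```

```text
tool z [ 0.02018186  0.0030258  -0.99979175]
plate slope x,y [0.0173 0.0007] underside 59.22414627701228
plate rect world ((534.1954956054688, -53.865657806396484), (135.56044006347656, 86.5904541015625), 6.25290584564209) 65.1519710438791
lid offset in tank x -2.0486490221993208 -2.6134320982021677 y -0.7325907758087595
23.8333 [535.56680575   7.94644652  49.83997422] [-0.79083503 -0.15936717  3.78708432] 13.250688384747399
```

Dropped over the pin (Fz up, lid at the raised contacts, y level). Pressing home.

Call:
send_rows([
  [[0,-0.1,0.2,0,0],[0,-0.05,0.2,0,0],[0,0,0.2,0,0],[0,0,0.2,0,0]],
])

```text
clock: 24.17
position: [536.3, 7.8, 46.2]
ee_rot: [0.745, -0.667, 0.006, -0.006]
contact_force: [-6.4, 1.6, 19.4]
gripper_width: 13.2
```

```bash
python3 -c "
from m import *
lt('w18.png')"
```

```text
tool z [ 1.67476459e-02  6.15327425e-04 -9.99859559e-01]
plate slope x,y [ 0.0011 -0.    ] underside 55.53563434023587
plate rect world ((534.6204833984375, -54.10474395751953), (135.07945251464844, 86.77593231201172), 6.3204731941223145) 61.529968506848604
lid offset in tank x -1.660226438840617 -2.164696985857404 y -0.8511981982250916
24.2167 [536.3044051   7.8256106  46.2104956] [-4.7871462   1.0856441  15.01965996] 13.329463998807382
```

The lid is level at 55.5 mm underside (camera bias about +0.5), with ~18 N support. I'll firm up the press.

Call:
send_rows([
  [[0,0,0.3,0,0],[0,0,0.3,0,0]],
])

```text
clock: 24.38
position: [536.4, 7.7, 46.1]
ee_rot: [0.746, -0.666, 0.007, -0.005]
contact_force: [-7.6, 1.0, 21.1]
gripper_width: 12.7
```

Call:
send_rows([
  [[0,0,0.3,0,0]],
])

```text
clock: 24.47
position: [536.4, 7.7, 46.1]
ee_rot: [0.746, -0.666, 0.007, -0.005]
contact_force: [-7.1, 1.6, 21.3]
gripper_width: 12.9
```

```bash
python3 -c "
from m import *
lt('w19.png')
im,d,M,K,k1=snap('side','s2.png');snap('top','t3.png')
cv2.imwrite('pics/fin.png',cv2.resize(im[140:230,220:360],None,fx=5,fy=5,interpolation=2))
print(arm.read_state()['contact_force'],arm.read_state()['position'])"
```

```text
tool z [ 0.01665013 -0.00212902 -0.99985911]
plate slope x,y [ 0.001  -0.0001] underside 55.56085841027808
plate rect world ((534.681640625, -53.98929977416992), (134.9776153564453, 86.26984405517578), 6.480288505554199) 61.55587527612275
lid offset in tank x -1.5656943638074239 -2.108877803614746 y -0.6219786595578682
24.5167 [536.3971723    7.67794132  46.10049414] [-6.42691191  2.27095588 20.96793242] 13.154313565084502
[-6.83906518  2.75785191 20.59830072] [536.39952467   7.66534374  46.09002692]
```

View pics/fin.png

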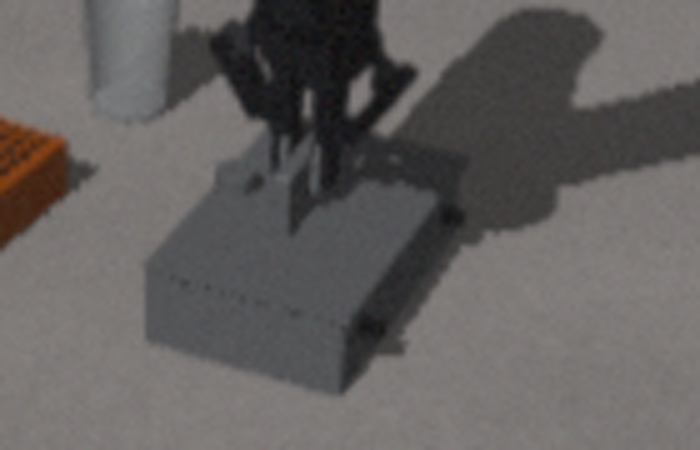

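The lid is flush on the tank, its plate edge running from (150,265) to (345,325), with the gripper still on the handle. The load is steady and the TCP no longer goes down under extra press, so I'll hand in.

```bash
python3 -c "
from bench import job
print(job.job_done())"
```

```text
the job is handed in; nothing more can be done
None
```

The tray is in the tank pocket and the lid is home on the rim, with the gripper still holding and pressing. I handed the job in at about 24.6 s of the 62 s allowed; no verdict is reported.

**Last checks:**
- **Tray:** it sat centred in the pocket within about 0.6 mm and level, with the gel top at 29.5 mm (29 expected). This was measured after letting go and before the lid covered it.
- **Lid:** its slope is 0.001, with the underside reading 55.5 mm. The wrist depth reads about 0.5 mm high, so that is 55 mm. The pressing force held at 21 N, about 24 N with the lid's own weight, against 12 N of spring. The TCP did not sink when I pressed harder.
- **Others:** I did not touch the beaker, tip rack, pot or orange look-alike lid.

**What failed or disagreed:**
- **First grasp:** it closed on nothing. The wrist depth showed the fingertips about 33 mm behind the reported TCP, and I corrected for that.
- **Cameras:** the top and wrist views differed by about 2.5 mm in y, and I went by the wrist view.
- **Lid tilt:** the lid tilted up to roughly 3° while carried, and I levelled it before lowering. It was under 1° when it touched the pin, but up to about 1.4° by the end of the slide.
- **Final position:** the lid reads about 1.8 mm off in x, just inside the socket's 2 mm play.

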